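# Tip an empty spice jar through the recycling tipper

## Task

The spice jar standing on the round trivet is empty and has to go into the tray of the recycling tipper. Lay the jar down on its side on the worktop and let go of it, then take it again across its middle and lower it, lying down, into the cradle of the tipper's trough. Press the paddle all the way down past its catch so that the jar rolls out into the tray, then let the trough swing back home; do not topple or drop the jar by hand, and leave the other two jars and the timer where they stand.

Things in the scene. Friction and masses are not known exactly. Their poses are not given: they have to be found in the camera images.
- jar_center (a point): centre (half-way up) of the empty spice jar, a loose closed round jar 41 mm in diameter and 105 mm tall, dark cap at the top, 0.09 to 0.15 kg; its z axis runs along the jar from foot to cap. It starts upright on the trivet; lying on the worktop its centre is 20 mm up
- trivet: round flat trivet, 114 mm in diameter, 9 mm thick, fixed to the worktop; origin at the centre of its underside. The worktop round it is bare from x = 0.36 to 0.6 m and from y = -0.42 m to the tipper, room enough to lay the jar down
- tipper: recycling tipper, fixed, yaw varies: grey base tray 285 x 180 mm, two steel posts 130 mm high (y = +-79 mm, 34 mm wide) carry the steel trough. Origin on the worktop below the middle of the axle, which is 120 mm up; x points the way the trough dumps (away from the robot at yaw 0), y along trough and axle. The tray reaches from x = -80 to +205 mm
- trough_floor (a point): middle of the upper face of the trough's floor, 98 mm above the worktop at home, tips with the trough; axes as the tipper's at home. Inside 132 mm long (y); floor flat from x = -68 to +52 mm, then a lip rises at 35 deg to 23 mm. Back wall 57 mm, end walls 53 mm above the floor. Two ribs 4 mm high along y at x = +-16 mm are the cradle: the jar lies between them, its axis 20 mm above the floor
- trough (a joint): angle of the trough about its axle, rad: 0 = home (level), grows as the paddle goes down and the trough tips to the tray, 1.25 = stop. An over-centre spring catch resists most in the first 0.5 rad (about 8 N at the paddle), later less (about 2 N near the stop); the jar rolls out at about 0.65 to 0.9 rad. Let go, it swings home by itself in about a second
- paddle (a point): middle of the upper face of the black paddle (40 x 36 mm) on a lever outside the post at the trough's right-hand (-y) end; moves with the trough on a circle about the axle. In the tipper's frame, at home: x 61, y -125, z 166 mm, its face rising 34 deg towards +x; half-way: x 76, z 122; at the stop: x 63, z 77 mm, falling 37 deg
- tray_in (a point): middle of the floor of the tray's catching part, 6 mm above the worktop; 127 mm along x from the near rib (18 mm high) to the far wall (55 mm high), 168 mm along y between side walls 45 mm high
- spare_jar_a_center (a point): centre of a second spice jar of the same size, loose, upright on the worktop: a bystander
- spare_jar_b_center (a point): centre of a third spice jar of the same size, loose, upright on the worktop: a bystander
- timer_center (a point): centre of the round egg timer, 61 mm wide, 60 mm high, loose on the worktop: a bystander
There are look-alikes about, which are no part of the job. What is shaped like the part that bears jar_center but orange or yellow is not meant.

How it is judged:
On the way, in this order (a step that is already met when the one before it is completed fails the run):
1. the jar lies on its side on the worktop, let go and at rest (angle between jar_center's own z axis and vertical between 1.4 and 1.74 rad and height (world z) of jar_center below 0.034 m and contact force between the fingers and jar below 0.05 N and linear speed of jar below 0.03 m/s), for 0.2 s.
2. the jar lies in the cradle of the trough, along it, let go and at rest, with the trough home (angle between the z axis of jar_center and the y axis of tipper, either way round below 0.25 rad and x of jar_center in the frame of trough_floor between -0.02 and 0.02 m and y of jar_center in the frame of trough_floor between -0.02 and 0.02 m and z of jar_center in the frame of trough_floor below 0.03 m and contact force between the fingers and jar below 0.05 N and linear speed of jar below 0.03 m/s and value of joint trough below 0.05 rad), for 0.2 s.
3. the trough is tipped past its catch, to more than 1.0 rad (value of joint trough above 1 rad), for 0.05 s.
At the end, for the whole second after the job is handed in: the jar lies at rest in the catching part of the tray (its centre over the tray and less than 60 mm above its floor) and the trough is back home (within 0.05 rad) (x of jar_center in the frame of tray_in between -0.085 and 0.08 m and y of jar_center in the frame of tray_in between -0.085 and 0.085 m and z of jar_center in the frame of tray_in below 0.06 m and linear speed of jar below 0.03 m/s and value of joint trough below 0.05 rad); the robot touches nothing.
It fails at once if the jar is knocked over or dropped by hand (it turns faster than 8 rad/s, or moves faster than 0.6 m/s untouched by the fingers) away from the tipper (horizontal distance between jar_center and tipper above 0.2 m and horizontal distance between jar_center and tray_in above 0.17 m and (angular speed of jar above 8 rad/s or (linear speed of jar above 0.6 m/s and contact force between the fingers and jar below 0.05 N))).
It fails at once if the jar is dropped into the tipper by hand (faster than 0.6 m/s, untouched by the fingers, with the trough home) (value of joint trough below 0.05 rad and linear speed of jar above 0.6 m/s and contact force between the fingers and jar below 0.05 N and height (world z) of jar_center above 0.08 m).
It fails at once if another jar or the timer is moved by more than 30 mm (distance of any of spare_jar_a_center, spare_jar_b_center, timer_center from where it was at the start of the episode above 0.03 m).
It also fails if it takes over 72 s, if anything falls off the work surface, if the arm or the gripper's body presses on something with over 40 N, if the wrist force passes 120 N, or if a joint passes its speed limit or range.

## Robot

A 7-joint arm with a two-finger parallel gripper is mounted at the origin on a cart in front of the work surface, level with it; the furniture and walls round the work are solid. World frame = base frame: x ahead of the robot, y to its left, z up, the work surface at z = 0. Lengths are in m, angles in rad, forces in N, time in s.
With the tool pointing down it reaches from about 0.35 to 0.9 m from the base axis. Payload 19.9 kg.
Tool frame: the origin (TCP) lies at the centre of the arm's flange, where the gripper is bolted on; the fingertips stand 173 mm ahead of it and the grasp point (between the pads) lies 155 mm ahead of it (env.tip_extent is the distance from the TCP to the fingertips, in m); z points along the fingers, y is the line along which they close (so a half turn about z gives the same grasp; the last joint's range is limited). The gripper opens to 85 mm and grips with 20 to 120 N. Pads are 22 mm wide; open, the fingers measure 114 mm over their backs; the gripper's body (76 mm by 85 mm) begins 54 mm behind the grasp point. The pads swing forward as they close: fully open they stand 13 mm farther back than shut.
Start: joints at [1.113, 0.417, -0.01, 1.614, 0.005, 1.111, -0.053], TCP at [0.252, -0.572, 0.405] pointing down, gripper open.
Joint ranges: [-2.81, 2.81], [-0.39, 2.02], [-1.27, 1.25], [0.06, 2.57], [-1.19, 4.33], [0.19, 2], [-2.82, 2.82]. Speed limits (rad/s): [1.89, 1.89, 2.39, 2.39, 3.01, 3.01, 3.01].

## Interface

Orientations are given as a rotation vector (axis times angle).
In Python, from station import env gives the robot as it stands.
- The arm moves only by the shell command python3 -m jog 'ROWS' [OPENING] [FORCE]. ROWS is JSON, a list of rows, each a list of 2 entries, a list of its own where there are three numbers: the shift along the tool's x, y, z in cm, then the turn, a rotation vector about the tool's x, y, z in rad. In form: [[[tx, ty, tz], [rx, ry, rz]], ...]. A call has 1 to 10 rows; each row is the pose to reach, as a shift and turn from the pose commanded when the call began, along the tool's axes at that moment; what a row does not reach only later rows make up. A row lasts 1/12 s, in which the tool goes at most 41.7 mm and 7.16 degrees, less where a joint would pass 70% of its speed; a pose out of reach is approached as far as the arm can. A call with a gripper value outside its range is refused whole. OPENING is the opening, from -1 (shut) to 1 (fully open), set as the call begins (- or left out, the last holds). The fingers move at their own pace and stop on an object; FORCE is the grip in N (left out, the last holds). Time passes only in rows, so rows that repeat a pose let the fingers close. It gives the time, the measured TCP pose, the force, the opening and the grip force at its end, in the units of the state.
- env.get_state(): the state, without advancing time (a new reading comes with each control period).
- env.get_image(name): name is "scene" or "top" or "wrist"; returns a dict with "color" (420x560x3 uint8, blue, green, red), "range_z" (420x560 float32, m along the optical axis (not along the pixel's ray), 0 where there is no reading), "fx", "fy", "cx", "cy" (pixels), "xyz" and "rotation" of the camera in the world; the wrist camera has in their place "tool_from_camera" (4x4, takes a point from camera to tool coordinates, whose origin is the TCP and whose axes are the flange's). Camera axes: x right, y up, looking along -z (the intrinsics and any distortion apply to the point x, -y, -z); pixel columns grow to the right and rows downward; lengths in m; the calibration is good to about 2 mm. A picture is of the moment at which its call begins: read the wrist's pose just before it.
- env.close_job(): hands the job in; it is judged then, once.
The state is a dict: "t": time; "qpos": joint angles; "joint_vel": joint speeds; "joint_efforts": joint torques, N m; "ee_pos": TCP position; "tool_rot": TCP orientation; "contact_force": force on the tool from outside, world axes, zero at the start; "ft_torque": the same for the moment, N m; "gripper_width": opening from 0.0 (shut) to 1.0 (fully open); "grip_force": force on a finger pad.
Only numpy, scipy, OpenCV 4.12 (cv2) and the standard library are available. Lean on these libraries where they do the work, as an engineer would, in place of code of your own. Each camera call takes 0.05 s, during which the arm holds its last target. There are 200 camera calls.

## Working session

There is one attempt and no reset: what is moved stays moved. The work goes in short steps, Python scripts to look and compute and a shell command to move; the robot and the scene stay as the last step left them, time stands still between calls to the robot, and variables do not carry over. Pictures are saved under pics/ and viewed, at most 11 in all, crops included, and the job is handed in when it is done.

```bash
ls; mkdir -p pics
cat > h.py <<'E'
import numpy as np, cv2, sys
from scipy.spatial.transform import Rotation as R
from station import env
def grab(name):
    s=env.get_state(); im=env.get_image(name); 
    v,u=np.mgrid[0:420,0:560]; z=im["range_z"]
    p=np.stack([(u-im["cx"])/im["fx"]*z,-(v-im["cy"])/im["fy"]*z,-z],-1)
    if "tool_from_camera" in im:
        T=np.array(im["tool_from_camera"]); p=p@T[:3,:3].T+T[:3,3]
        p=p@rm(s["tool_rot"]).T+np.array(s["ee_pos"])
    else:
        p=p@rm(im["rotation"]).T+np.array(im["xyz"])
    p[z==0]=np.nan
    return im["color"],p
def rm(r):
    r=np.array(r,float)
    return r if r.shape==(3,3) else R.from_rotvec(r).as_matrix() if r.shape==(3,) else R.from_quat(r).as_matrix()
E
python3 - <<'E'
from h import *
s=env.get_state();print(s)
for n in("top","scene"):
    c,p=grab(n); np.save(n+".npy",p); cv2.imwrite(f"pics/{n}0.png",c)
im=env.get_image("top");print({k:v for k,v in im.items() if k not in("color","range_z")})
E
```

```text
pics
{'t': 0.0, 'qpos': array([ 1.11354306,  0.41795859, -0.01029718,  1.61418003,  0.00471641,
        1.11067688, -0.05299997]), 'joint_vel': array([ 0.00026757, -0.00040251,  0.00168086, -0.00101946, -0.00056917,
        0.00101494,  0.00063156]), 'joint_efforts': array([ 3.41997393e-04, -8.64468026e+01,  6.78989086e-01, -4.34901738e+01,
        1.91472948e-02,  7.45744386e-03,  1.02547389e-05]), 'ee_pos': array([ 0.25236959, -0.57163305,  0.40406731]), 'tool_rot': array([-3.07283275e+00, -6.48149472e-01,  5.52093643e-04]), 'contact_force': array([0.2661426 , 0.30465599, 0.65691881]), 'ft_torque': array([ 0.02818913, -0.02236564,  0.02101588]), 'grip_force': 0.0, 'gripper_width': 0.9984624455618052}
{'fx': 395.4581441388769, 'fy': 395.4581441388769, 'cx': 275.91687086996177, 'cy': 201.71143449217607, 'xyz': array([0.41403452, 0.00861914, 1.15473916]), 'rotation': array([ 0.09918987, -0.09148568, -1.59005404])}
```

View pics/top0.png

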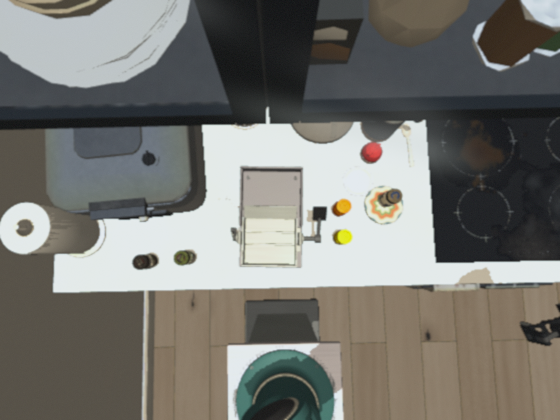

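View pics/scene0.png

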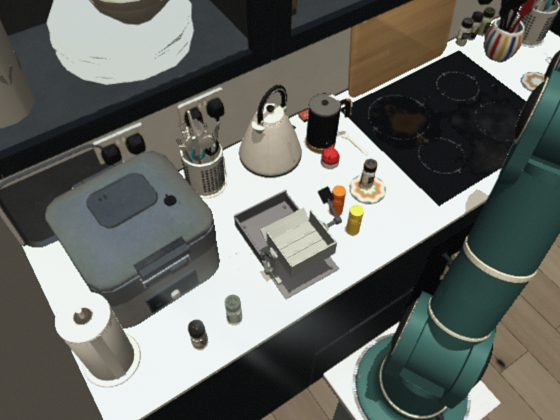

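The top view has the tipper around (270,217), with its paddle at (319,213). These could be the jar:
- dark-capped jar at (390,198), on the round trivet
- orange jar at (343,207)
- yellow jar at (344,237)
- two dark or greenish jars at (143,262) and (183,258)

The one on the trivet fits the description: it has a dark cap, isn't orange or yellow, and stands on the trivet. The red timer is at (372,152). Next I'll measure and check with an enlarged crop.

Run:
```python
from h import *
p=np.load("top.npy"); c=cv2.imread("pics/top0.png")
cv2.imwrite("pics/crop1.png",cv2.resize(c[140:280,225:425],(800,560),interpolation=cv2.INTER_CUBIC))
np.set_printoptions(precision=3,suppress=True)
for n,(u,v) in dict(bench=(410,240),cap=(391,197),orange=(344,205),yellow=(345,235),timer=(373,150),paddle=(320,213),floor=(270,220),trayf=(270,190),j1=(143,262),j2=(183,258),triv=(373,205),shelf=(420,60),shelfedge=(420,108)).items(): print(n,p[v,u])
def blob(m,n):
    q=p[m];print(n,len(q),np.nanmedian(q,0),np.nanmin(q,0),np.nanmax(q,0))
x,y,z=np.moveaxis(p,-1,0)
reg=lambda u0,u1,v0,v1:(np.mgrid[0:420,0:560][1]>=u0)&(np.mgrid[0:420,0:560][1]<=u1)&(np.mgrid[0:420,0:560][0]>=v0)&(np.mgrid[0:420,0:560][0]<=v1)
blob(reg(365,408,180,228)&(z>.1)&(z<.13),"captop")
blob(reg(360,410,180,228)&(z>.005)&(z<.014),"trivet")
blob(reg(325,360,195,218)&(z>.095)&(z<.13),"orangetop")
blob(reg(325,360,222,248)&(z>.095)&(z<.13),"yellowtop")
blob(reg(358,386,138,165)&(z>.05)&(z<.07),"timer")
blob(reg(308,332,203,226)&(z>.145)&(z<.185),"paddle")
blob(reg(235,308,160,270)&(z>.14)&(z<.16),"trough rims")
blob(reg(235,308,160,270)&(z>.09)&(z<.103),"trough floor")
blob(reg(235,308,160,210)&(z>.002)&(z<.012),"tray floor")
blob(reg(235,308,160,210)&(z>.05)&(z<.06),"farwall")
m=reg(235,308,160,210)&(z>.05)&(z<.06); print(np.polyfit(y[m],x[m],1))
m=reg(235,308,205,270)&(z>.09)&(z<.16);cv2_pts=np.stack([x[m],y[m]],-1).astype(np.float32);print(cv2.minAreaRect(cv2_pts))
m=reg(230,312,160,270)&(z>.003)&(z<.17);print(cv2.minAreaRect(np.stack([x[m],y[m]],-1).astype(np.float32)))
```

```text
bench [ 0.434 -0.374 -0.002]
cap [ 0.546 -0.292  0.116]
orange [ 0.529 -0.169  0.107]
yellow [ 0.449 -0.169  0.104]
timer [ 0.688 -0.265  0.062]
paddle [ 0.503 -0.098  0.168]
floor [0.494 0.029 0.1  ]
trayf [0.589 0.029 0.005]
j1 [0.39  0.366 0.104]
j2 [0.398 0.26  0.107]
triv [ 0.538 -0.27   0.009]
shelf [ 0.67  -0.193  0.635]
shelfedge [ 0.595 -0.181  0.653]
captop 197 [ 0.551 -0.299  0.114] [ 0.532 -0.321  0.1  ] [ 0.571 -0.282  0.119]
trivet 879 [ 0.528 -0.288  0.009] [ 0.472 -0.373  0.005] [ 0.61  -0.233  0.014]
orangetop 185 [ 0.527 -0.166  0.106] [ 0.508 -0.186  0.095] [ 0.548 -0.147  0.111]
yellowtop 186 [ 0.446 -0.165  0.106] [ 0.428 -0.184  0.095] [ 0.466 -0.147  0.111]
timer 157 [ 0.691 -0.266  0.054] [ 0.673 -0.287  0.05 ] [ 0.712 -0.244  0.066]
paddle 232 [ 0.503 -0.095  0.168] [ 0.472 -0.113  0.146] [ 0.52  -0.077  0.185]
trough rims 287 [0.405 0.025 0.152] [ 0.373 -0.038  0.141] [0.499 0.103 0.16 ]
trough floor 2269 [0.441 0.032 0.099] [ 0.376 -0.038  0.092] [0.511 0.108 0.103]
tray floor 2182 [0.596 0.026 0.007] [ 0.528 -0.084  0.002] [0.681 0.133 0.012]
farwall 155 [0.647 0.016 0.055] [ 0.533 -0.063  0.05 ] [0.652 0.117 0.06 ]
[0.044 0.642]
((0.45282602310180664, 0.02660655975341797), (0.19171042740345, 0.15757200121879578), 88.45036315917969)
((0.518025279045105, 0.02812948077917099), (0.2430449277162552, 0.32260552048683167), 88.72885131835938)
```

View pics/crop1.png

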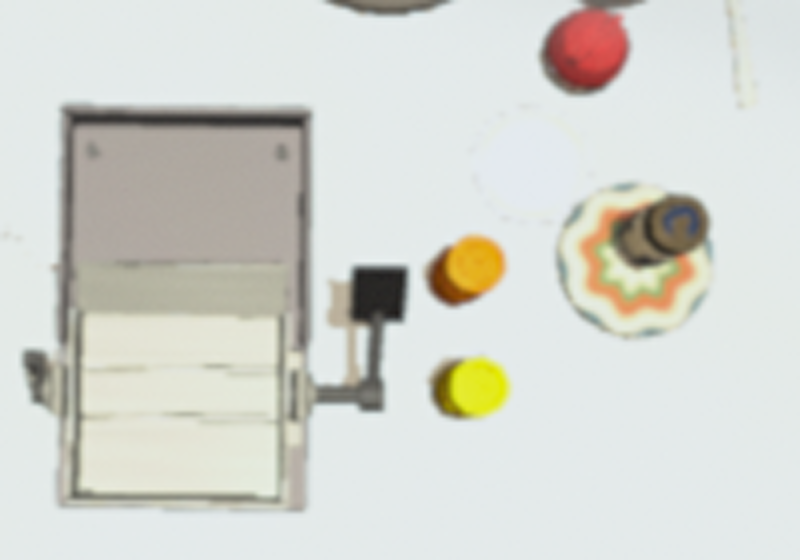

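The crop confirms it: the dark-capped jar stands on the trivet, around crop (670,228), clear of the orange and yellow ones. Its cap top measures z=0.114 m, which matches 9+105 mm. Its centre is at about (0.551,-0.301), and the tipper origin at about (0.442,0.029) with yaw near 0.

To lay it down, I'll grasp it from the -y side with the tool nearly horizontal. Then I'll tip the tool to point down, which leaves the jar lying along y.

```bash
cat > to.py <<'E'
# usage: to.py gx gy gz theta_deg tilt_deg back_m  -> shift (cm) / turn (rad) in the present tool frame
from h import *
g=np.array(list(map(float,sys.argv[1:4])));th,ti=np.radians(list(map(float,sys.argv[4:6])));b=float(sys.argv[6])
h=np.array([np.sin(th),np.cos(th),0]);z=h*np.sin(ti)-np.array([0,0,np.cos(ti)]);y=np.array([np.cos(th),-np.sin(th),0]);x=np.cross(y,z)
T=np.stack([x,y,z],1);s=env.get_state();R0=rm(s["tool_rot"])
p=g-(.155+b)*z
print("target tcp",p.round(3),"t",round(s["t"],2),"q",np.round(s["qpos"],2))
print("row",(100*R0.T@(p-s["ee_pos"])).round(2).tolist(),R.from_matrix(R0.T@T).as_rotvec().round(3).tolist())
E
python3 to.py .551 -.301 .072 20 70 .08; python3 to.py .551 -.301 .072 30 70 .08
```

```text
target tcp [ 0.475 -0.509  0.152] t 0.15 q [ 1.11  0.42 -0.01  1.61  0.    1.11 -0.05]
row [22.96, 3.26, 25.18] [0.49, 1.151, -0.702]
target tcp [ 0.441 -0.492  0.152] t 0.15 q [ 1.11  0.42 -0.01  1.61  0.    1.11 -0.05]
row [20.42, 0.36, 25.18] [0.384, 1.179, -0.55]
```

```bash
python3 -m jog '[[[23,3.3,12],[0.49,1.15,-0.7]],[[23,3.3,12],[0.49,1.15,-0.7]],[[23,3.3,12],[0.49,1.15,-0.7]],[[23,3.3,12],[0.49,1.15,-0.7]],[[23,3.3,12],[0.49,1.15,-0.7]],[[23,3.3,12],[0.49,1.15,-0.7]],[[23,3.3,12],[0.49,1.15,-0.7]],[[23,3.3,12],[0.49,1.15,-0.7]],[[23,3.3,12],[0.49,1.15,-0.7]],[[23,3.3,12],[0.49,1.15,-0.7]]]' 1; python3 to.py .551 -.301 .072 20 70 .08
```

```text
t: 0.98
ee_pos: [0.476, -0.5093, 0.2843]
tool_rot: [-1.95, -1.192, -1.119]
contact_force: [-0.7, -0.2, 0.0]
gripper_width: 1.001
grip_force: 0.0
target tcp [ 0.475 -0.509  0.152] t 0.98 q [ 1.23  0.9  -0.52  1.35 -0.57  1.48  0.52]
row [-11.58, 0.63, 6.29] [0.062, 0.143, -0.087]
```

```bash
python3 -m jog '[[[-11.6,0.6,6.3],[0.062,0.143,-0.087]],[[-11.6,0.6,6.3],[0.062,0.143,-0.087]],[[-11.6,0.6,6.3],[0.062,0.143,-0.087]],[[-11.6,0.6,6.3],[0.062,0.143,-0.087]],[[-11.6,0.6,6.3],[0.062,0.143,-0.087]],[[-11.6,0.6,6.3],[0.062,0.143,-0.087]]]'; python3 to.py .551 -.301 .072 20 70 0
python3 - <<'E'
from h import *
c,p=grab("wrist"); cv2.imwrite("pics/w1.png",c)
m=(p[...,2]>.03)&(p[...,2]<.1)&(np.hypot(p[...,0]-.551,p[...,1]+.301)<.05)
print(m.sum(),np.nanmin(p[m],0),np.nanmax(p[m],0),np.nanmedian(p[m],0))
E
```

```text
t: 1.48
ee_pos: [0.4754, -0.509, 0.1545]
tool_rot: [-1.763, -1.229, -1.226]
contact_force: [0.1, -0.0, 0.9]
gripper_width: 1.001
grip_force: 0.0
target tcp [ 0.501 -0.438  0.125] t 1.48 q [ 1.24  1.12 -0.53  1.31 -0.54  1.49  0.71]
row [-0.14, -0.02, 8.12] [0.002, 0.005, -0.002]
4615 [ 0.5306     -0.32664667  0.0300159 ] [ 0.57057524 -0.29827781  0.09997406] [ 0.54452787 -0.32220969  0.07025852]
```

View pics/w1.png

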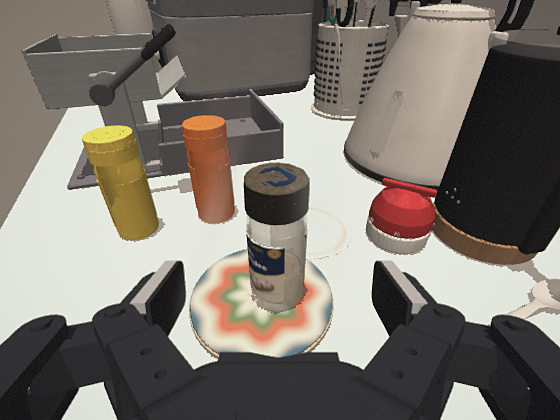

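The wrist view shows the jar at (277,240), centred between the fingers at (160,290) and (400,290). I'll advance and grip.

```bash
python3 -m jog '[[[-0.1,0,3],[0,0,0]],[[-0.1,0,6],[0,0,0]],[[-0.1,0,8],[0,0,0]],[[-0.1,0,8],[0,0,0]],[[-0.1,0,8],[0,0,0]]]' 1; python3 -m jog '[[[0,0,0],[0,0,0]],[[0,0,0],[0,0,0]],[[0,0,0],[0,0,0]],[[0,0,0],[0,0,0]],[[0,0,0],[0,0,0]],[[0,0,0],[0,0,0]],[[0,0,0],[0,0,0]],[[0,0,0],[0,0,0]]]' -1 30; python3 to.py .551 -.301 .142 20 70 0
```

```text
t: 1.95
ee_pos: [0.5015, -0.4383, 0.1266]
tool_rot: [-1.762, -1.232, -1.225]
contact_force: [0.2, -0.5, 0.2]
gripper_width: 1.001
grip_force: 0.0
t: 2.62
ee_pos: [0.5004, -0.439, 0.1243]
tool_rot: [-1.763, -1.228, -1.226]
contact_force: [-2.3, -2.0, 5.8]
gripper_width: 0.474
grip_force: 32.1
target tcp [ 0.501 -0.438  0.195] t 2.62 q [ 1.19  1.12 -0.56  1.43 -0.57  1.34  0.74]
row [6.68, 0.02, -2.32] [0.002, 0.005, -0.003]
```

```bash
python3 -m jog '[[[3,0,-1.1],[0,0,0]],[[6,0,-2.2],[0,0,0]],[[9.4,0,-3.4],[0,0,0]],[[9.4,0,-3.4],[0,0,0]],[[9.4,0,-3.4],[0,0,0]]]'; python3 to.py .42 -.33 .16 0 -20 0
```

```text
t: 3.03
ee_pos: [0.5011, -0.4383, 0.2257]
tool_rot: [-1.764, -1.232, -1.226]
contact_force: [-0.4, -0.4, -2.0]
gripper_width: 0.468
grip_force: 31.9
target tcp [ 0.42  -0.277  0.306] t 3.03 q [ 1.21  0.98 -0.6   1.46 -0.61  1.41  0.65]
row [11.81, -13.17, 8.79] [0.163, -1.546, -0.354]
```

```bash
python3 -m jog '[[[0.9,-1,0.7],[0.012,-0.119,-0.027]],[[1.8,-2,1.4],[0.025,-0.238,-0.054]],[[2.7,-3,2],[0.037,-0.357,-0.081]],[[3.6,-4,2.7],[0.05,-0.476,-0.109]],[[4.5,-5,3.4],[0.062,-0.595,-0.136]],[[5.4,-6,4.1],[0.075,-0.714,-0.163]],[[6.4,-7.1,4.7],[0.088,-0.833,-0.19]],[[7.3,-8.1,5.4],[0.1,-0.951,-0.218]],[[8.2,-9.1,6.1],[0.113,-1.07,-0.245]],[[9.1,-10.1,6.8],[0.125,-1.19,-0.272]]]'; python3 to.py .42 -.33 .10 0 -20 0
```

```text
t: 3.87
ee_pos: [0.4384, -0.3135, 0.2854]
tool_rot: [2.278, 2.118, 0.06]
contact_force: [-0.0, -0.3, -2.4]
gripper_width: 0.462
grip_force: 31.7
target tcp [ 0.42  -0.277  0.246] t 3.87 q [ 0.8   0.42 -0.28  1.93  0.12  0.76  0.39]
row [3.48, -2.29, 3.9] [0.036, -0.354, -0.08]
```

```bash
python3 -m jog '[[[3.5,-2.3,3.9],[0.036,-0.354,-0.08]],[[3.5,-2.3,3.9],[0.036,-0.354,-0.08]],[[3.5,-2.3,3.9],[0.036,-0.354,-0.08]],[[3.5,-2.3,3.9],[0.036,-0.354,-0.08]],[[3.5,-2.3,3.9],[0.036,-0.354,-0.08]]]'; python3 to.py .42 -.33 .03 0 -20 0;  python3 - <<'E'
from h import *
c,p=grab("scene"); cv2.imwrite("pics/s2.png",cv2.resize(c[120:320,250:450],(600,600)))
m=(np.abs(p[...,0]-.42)<.08)&(np.abs(p[...,1]+.33)<.09)&(p[...,2]>.003)&(p[...,2]<.12)
print(m.sum(),np.nanmin(p[m],0),np.nanmax(p[m],0))
E
```

```text
t: 4.28
ee_pos: [0.4212, -0.2757, 0.2455]
tool_rot: [2.035, 2.037, -0.353]
contact_force: [0.2, 0.4, -0.6]
gripper_width: 0.466
grip_force: 31.8
target tcp [ 0.42  -0.277  0.176] t 4.28 q [ 0.45  0.41 -0.02  2.09  0.61  0.58 -0.07]
row [2.23, -0.11, 6.63] [-0.001, -0.007, 0.001]
613 [ 0.34011976 -0.41969312  0.00303282] [ 0.49998121 -0.24108484  0.11997132]
```

View pics/s2.png

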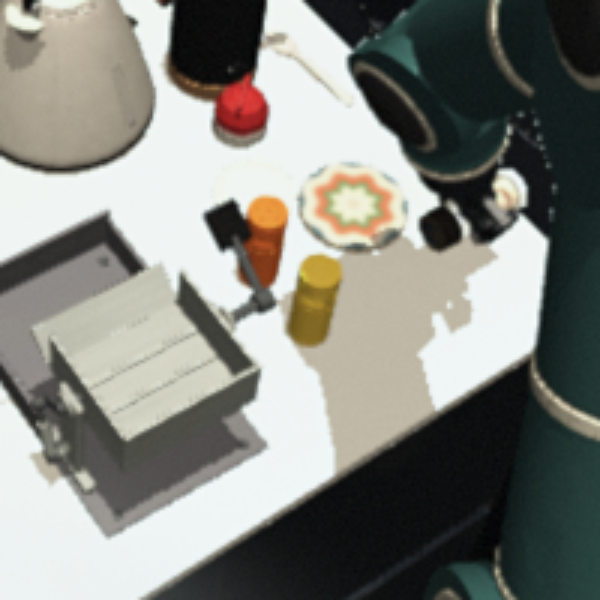

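The jar is held horizontally, with its cap pointing towards +y at (440,228). I'll lower it, slowly at the end.

```bash
python3 -m jog '[[[0.9,-0.1,2.8],[0,0,0]],[[1.8,-0.1,5.6],[0,0,0]],[[2.2,-0.1,6.6],[0,0,0]],[[2.2,-0.1,6.6],[0,0,0]],[[2.2,-0.1,6.6],[0,0,0]]]';  python3 -m jog '[[[0.06,0,0.19],[0,0,0]],[[0.13,0,0.37],[0,0,0]],[[0.13,0,0.37],[0,0,0]],[[0.13,0,0.37],[0,0,0]]]'
python3 - <<'E'
from h import *
for n in("top","scene","wrist"):
    c,p=grab(n)
    m=(np.abs(p[...,0]-.42)<.05)&(np.abs(p[...,1]+.33)<.09)&(p[...,2]>.004)&(p[...,2]<.07)
    for a in np.arange(-.40,-.24,.01):
        k=m&(np.abs(p[...,1]-a)<.005)
        if k.sum()>8: print(n,round(a,3),k.sum(),np.percentile(p[k],[5,50,95],axis=0).round(3)[:,[0,2]].tolist())
E
```

```text
t: 4.75
ee_pos: [0.4196, -0.2792, 0.1768]
tool_rot: [2.039, 2.032, -0.353]
contact_force: [1.0, -0.3, -0.4]
gripper_width: 0.464
grip_force: 31.7
t: 5.08
ee_pos: [0.4199, -0.2786, 0.1733]
tool_rot: [2.036, 2.032, -0.353]
contact_force: [0.2, -0.5, -1.2]
gripper_width: 0.461
grip_force: 31.7
scene -0.38 15 [[0.411, 0.041], [0.421, 0.045], [0.43, 0.049]]
scene -0.37 26 [[0.398, 0.031], [0.409, 0.044], [0.422, 0.05]]
scene -0.36 21 [[0.396, 0.036], [0.405, 0.044], [0.418, 0.049]]
scene -0.32 30 [[0.381, 0.017], [0.392, 0.035], [0.436, 0.065]]
scene -0.31 54 [[0.379, 0.025], [0.401, 0.045], [0.423, 0.066]]
scene -0.3 44 [[0.39, 0.026], [0.409, 0.043], [0.43, 0.064]]
scene -0.29 89 [[0.399, 0.011], [0.415, 0.034], [0.434, 0.048]]
scene -0.28 19 [[0.383, 0.005], [0.411, 0.028], [0.434, 0.042]]
wrist -0.37 60 [[0.402, 0.033], [0.44, 0.034], [0.441, 0.037]]
wrist -0.36 265 [[0.402, 0.033], [0.431, 0.04], [0.441, 0.044]]
wrist -0.35 1010 [[0.405, 0.034], [0.422, 0.045], [0.439, 0.048]]
wrist -0.34 1345 [[0.402, 0.034], [0.422, 0.045], [0.442, 0.048]]
wrist -0.33 3278 [[0.375, 0.022], [0.42, 0.047], [0.464, 0.069]]
wrist -0.32 6979 [[0.377, 0.028], [0.421, 0.047], [0.466, 0.066]]
wrist -0.31 7458 [[0.374, 0.042], [0.417, 0.057], [0.467, 0.066]]
wrist -0.3 3238 [[0.377, 0.037], [0.422, 0.047], [0.446, 0.07]]
wrist -0.29 6992 [[0.406, 0.014], [0.422, 0.035], [0.438, 0.047]]
```

The jar's top is at about 0.048 at both ends, so it is level and roughly 6 mm above the worktop.

```bash
python3 -m jog '[[[0.06,0,0.19],[0,0,0]],[[0.1,0,0.28],[0,0,0]],[[0.13,0,0.38],[0,0,0]],[[0.16,0,0.47],[0,0,0]],[[0.16,0,0.47],[0,0,0]],[[0.16,0,0.47],[0,0,0]]]'
```

```text
t: 5.73
ee_pos: [0.4197, -0.2785, 0.1676]
tool_rot: [2.036, 2.033, -0.354]
contact_force: [1.0, 0.4, -1.4]
gripper_width: 0.468
grip_force: 31.7
```

```bash
python3 -m jog '[[[0.03,0,0.09],[0,0,0]],[[0.05,0,0.14],[0,0,0]],[[0.05,0,0.14],[0,0,0]],[[0.05,0,0.14],[0,0,0]]]'
```

```text
t: 6.07
ee_pos: [0.4197, -0.2785, 0.1663]
tool_rot: [2.036, 2.032, -0.353]
contact_force: [1.5, 0.2, -0.3]
gripper_width: 0.465
grip_force: 31.8
```

```bash
python3 -m jog '[[[0.02,0,0.05],[0,0,0]],[[0.04,0,0.1],[0,0,0]],[[0.04,0,0.1],[0,0,0]],[[0.04,0,0.1],[0,0,0]]]'
```

```text
t: 6.4
ee_pos: [0.4198, -0.2784, 0.1658]
tool_rot: [2.036, 2.032, -0.354]
contact_force: [-4.2, 6.4, 21.1]
gripper_width: 0.468
grip_force: 33.9
```

Contact is 21 N, either the jar or the fingertips touching. I'll raise 0.7 mm and release.

```bash
python3 -m jog '[[[-0.02,0,-0.07],[0,0,0]],[[-0.02,0,-0.07],[0,0,0]],[[-0.02,0,-0.07],[0,0,0]]]'; python3 -m jog '[[[-0.02,0,0],[0,0,0]],[[-0.02,0,0],[0,0,0]],[[-0.02,0,0],[0,0,0]],[[-0.02,0,0],[0,0,0]],[[-0.02,0,0],[0,0,0]],[[-0.02,0,0],[0,0,0]],[[-0.02,0,0],[0,0,0]],[[-0.02,0,0],[0,0,0]]]' 0.6;  python3 to.py .42 -.33 .13 0 -20 0
```

```text
t: 6.65
ee_pos: [0.4198, -0.2784, 0.166]
tool_rot: [2.036, 2.032, -0.353]
contact_force: [-1.2, 2.9, 6.7]
gripper_width: 0.471
grip_force: 32.3
t: 7.32
ee_pos: [0.4197, -0.2786, 0.1659]
tool_rot: [2.036, 2.032, -0.353]
contact_force: [0.6, 0.2, -0.5]
gripper_width: 0.8
grip_force: 0.0
target tcp [ 0.42  -0.277  0.276] t 7.32 q [ 0.38  0.57  0.07  2.11  0.74  0.41 -0.24]
row [-3.55, 0.04, -10.38] [-0.0, -0.005, -0.002]
```

```bash
python3 -m jog '[[[-0.7,0,-2],[0,0,0]],[[-1.4,0,-4],[0,0,0]],[[-2.5,0,-7.3],[0,0,0]],[[-3.5,0,-10.4],[0,0,0]],[[-3.5,0,-10.4],[0,0,0]],[[-3.5,0,-10.4],[0,0,0]]]'; python3 to.py .42 -.33 .13 0 0 0
```

```text
t: 7.82
ee_pos: [0.4199, -0.2767, 0.2773]
tool_rot: [2.035, 2.029, -0.351]
contact_force: [-0.6, 0.8, -1.2]
gripper_width: 0.798
grip_force: 0.0
target tcp [ 0.42  -0.33   0.285] t 7.82 q [ 0.48  0.35 -0.05  2.08  0.57  0.64 -0.02]
row [-5.27, 0.03, 1.08] [0.003, 0.346, -0.003]
```

```bash
python3 -m jog '[[[-5.3,0,1.1],[0,0.346,0]],[[-5.3,0,1.1],[0,0.346,0]],[[-5.3,0,1.1],[0,0.346,0]],[[-5.3,0,1.1],[0,0.346,0]],[[-5.3,0,1.1],[0,0.346,0]]]'
python3 - <<'E'
from h import *
c,p=grab("wrist"); cv2.imwrite("pics/w2.png",c)
m=(np.abs(p[...,0]-.42)<.06)&(np.abs(p[...,1]+.33)<.09)&(p[...,2]>.008)&(p[...,2]<.06)
q=p[m].astype(np.float32)
print(len(q),q.min(0),q.max(0),cv2.minAreaRect(q[:,:2].copy()))
k=q[q[:,2]>.035]; print("axis",np.polyfit(k[:,1],k[:,0],1),np.median(k,0))
E
```

```text
t: 8.23
ee_pos: [0.4187, -0.3313, 0.2818]
tool_rot: [-2.224, -2.213, -0.005]
contact_force: [-0.5, -0.2, -0.7]
gripper_width: 0.8
grip_force: 0.0
7352 [ 0.40064788 -0.39343232  0.00840875] [ 0.44255438 -0.28790516  0.04231956] ((0.4217783510684967, -0.3406553268432617), (0.10535002499818802, 0.04148067161440849), 89.3597412109375)
axis [0.01715161 0.4274214 ] [ 0.42161477 -0.33733335  0.03891956]
```

View pics/w2.png

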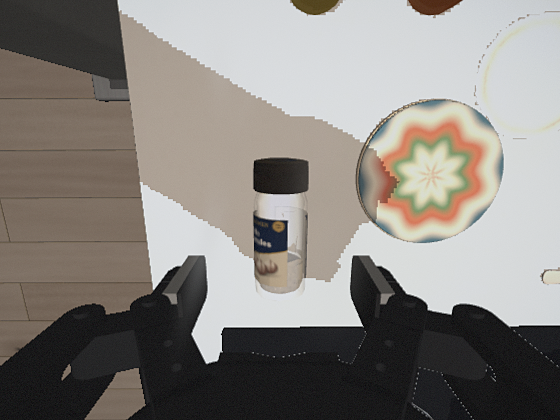

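The jar lies flat, with its cap at (280,175). Its centre is (0.4215,-0.3405) and its length measures 105 mm, as it should. I'll take it across its middle.

```bash
python3 to.py .4215 -.3405 .023 1 0 0.05; python3 to.py .4215 -.3405 .023 1 0 0
```

```text
target tcp [ 0.422 -0.34   0.228] t 8.28 q [ 0.8   0.42 -0.23  1.94  0.13  0.8   0.49]
row [-1.0, 0.27, 5.39] [-0.001, -0.002, 0.014]
target tcp [ 0.422 -0.34   0.178] t 8.28 q [ 0.8   0.42 -0.23  1.94  0.13  0.8   0.49]
row [-1.01, 0.28, 10.39] [-0.001, -0.002, 0.014]
```

```bash
python3 -m jog '[[[-0.5,0.2,2.5],[0,0,0.014]],[[-1,0.3,5.4],[0,0,0.014]],[[-1,0.3,5.4],[0,0,0.014]],[[-1,0.3,8],[0,0,0.014]],[[-1,0.3,10.4],[0,0,0.014]],[[-1,0.3,10.4],[0,0,0.014]],[[-1,0.3,10.4],[0,0,0.014]]]'; python3 -m jog '[[[0,0,0],[0,0,0]],[[0,0,0],[0,0,0]],[[0,0,0],[0,0,0]],[[0,0,0],[0,0,0]],[[0,0,0],[0,0,0]],[[0,0,0],[0,0,0]]]' -1 30
```

```text
t: 8.87
ee_pos: [0.4227, -0.339, 0.1794]
tool_rot: [-2.236, -2.204, -0.001]
contact_force: [-0.2, -0.9, 0.5]
gripper_width: 0.8
grip_force: 0.0
t: 9.37
ee_pos: [0.423, -0.34, 0.1808]
tool_rot: [2.238, 2.203, 0.003]
contact_force: [-2.4, 1.9, 12.1]
gripper_width: 0.464
grip_force: 28.8
```

Run:
```python
from h import *
np.set_printoptions(precision=4,suppress=True)
p=np.load("top.npy");x,y,z=np.moveaxis(p,-1,0)
# inner far wall top edge and side walls yaw; paddle; lip top edge
m=(z>.045)&(z<.062)&(x>.63)&(x<.66)&(y>-.05)&(y<.11);print("farwall slope",m.sum(),np.polyfit(y[m],x[m],1))
m=(z>.11)&(z<.128)&(x>.49)&(x<.54)&(y>-.04)&(y<.1);print("lip",m.sum());
b=[(yy,np.nanmax(x[m&(abs(y-yy)<.004)])) for yy in np.arange(-.03,.09,.008) if (m&(abs(y-yy)<.004)).any()];b=np.array(b);print("lip edge",np.polyfit(b[:,0],b[:,1],1))
m=(z>.14)&(z<.16)&(x>.36)&(x<.39)&(y>-.04)&(y<.1);print("backwall",m.sum(),np.polyfit(y[m],x[m],1),np.nanmin(x[m]),np.nanmax(x[m]))
m=(z>.140)&(z<.156)&(x>.385)&(x<.49)
for s in(1,-1):
    k=m&(s*(y-.03)>.05)&(s*(y-.03)<.074);print("end",s,k.sum(),np.polyfit(x[k],y[k],1),np.nanmean(y[k]))
m=(z>.145)&(z<.19)&(y<-.07)&(y>-.12)&(x>.47)&(x<.53);print("paddle",np.nanmin(p[m],0),np.nanmax(p[m],0),cv2.minAreaRect(np.stack([x[m],y[m]],-1).astype(np.float32)))
# ribs: local height bumps on the floor
m=(z>.085)&(z<.11)&(y>-.03)&(y<.09)&(x>.37)&(x<.51)
for a in np.arange(.38,.51,.004): 
    k=m&(abs(x-a)<.002);print(round(a,3),round(float(np.nanmedian(z[k])),4),end="; ")
```

```text
farwall slope 159 [0.0314 0.6465]
lip 377
lip edge [0.0547 0.5288]
backwall 108 [0.0127 0.3764] 0.3728961848805981 0.3877037373595621
end 1 81 [-0.044   0.1194] 0.10015169252171213
end -1 84 [-0.027  -0.0233] -0.035117101529284794
paddle [ 0.4719 -0.1129  0.1461] [ 0.5204 -0.0771  0.1845] ((0.4963074028491974, -0.09536246955394745), (0.04879213869571686, 0.035381440073251724), 1.3962520360946655)
0.38 0.0984; 0.384 0.0982; 0.388 0.0988; 0.392 0.0991; 0.396 0.0984; 0.4 0.0985; 0.404 0.0982; 0.408 0.0985; 0.412 0.0985; 0.416 0.0985; 0.42 0.0987; 0.424 0.0987; 0.428 0.0999; 0.432 0.101; 0.436 0.0989; 0.44 0.0986; 0.444 0.0991; 0.448 0.0991; 0.452 0.0988; 0.456 0.0982; 0.46 0.1007; 0.464 0.101; 0.468 0.0984; 0.472 0.0991; 0.476 0.0991; 0.48 0.0989; 0.484 0.0986; 0.488 0.099; 0.492 0.0991; 0.496 0.0988; 0.5 0.1008; 0.504 0.1038; 0.508 0.1059;
```

Two ribs show at x=0.431 and 0.462, and the end walls at y=0.100 and -0.035. So the cradle centre is (0.4465,0.0325), with yaw about -0.03 rad. The paddle predicted from that, (0.5035,-0.0945), matches the measured one. I'll lift and carry.

```bash
python3 -m jog '[[[0,0,-3],[0,0,0]],[[0,0,-7],[0,0,0]],[[0,0,-11],[0,0,0]],[[0,0,-15],[0,0,0]],[[0,0,-19],[0,0,0]],[[0,0,-20],[0,0,0]],[[0,0,-20],[0,0,0]]]'; python3 to.py .4465 .0325 .225 1.8 0 0
```

```text
t: 9.95
ee_pos: [0.4228, -0.3404, 0.3835]
tool_rot: [2.235, 2.199, 0.003]
contact_force: [0.1, 0.3, -1.1]
gripper_width: 0.465
grip_force: 31.9
target tcp [0.446 0.032 0.38 ] t 9.95 q [ 0.83  0.3  -0.25  1.84  0.09  1.01  0.53]
row [37.32, 1.77, 0.25] [0.006, 0.003, 0.015]
```

```bash
python3 -m jog '[[[3,0.2,0],[0,0,0]],[[7,0.4,0],[0,0,0]],[[11,0.6,0],[0,0,0]],[[15,0.8,0],[0,0,0.005]],[[19,1,0],[0,0,0.01]],[[23,1.2,0],[0,0,0.015]],[[27,1.4,0],[0,0,0.015]],[[31,1.6,0],[0,0,0.015]],[[35,1.8,0],[0,0,0.015]],[[37.3,1.8,0.3],[0.006,0.003,0.015]]]';python3 -m jog '[[[0,0,0],[0,0,0]],[[0,0,0],[0,0,0]],[[0,0,0],[0,0,0]]]'; python3 to.py .4465 .0325 .134 1.8 0 0
python3 - <<'E'
from h import *
c,p=grab("wrist"); cv2.imwrite("pics/w3.png",c)
s=env.get_state();q=(p-s["ee_pos"])@rm(s["tool_rot"])
m=(q[...,2]>.12)&(q[...,2]<.16)&(abs(q[...,0])<.08)&(abs(q[...,1])<.022);k=q[m].astype(np.float32)
print("jar in tool",k.min(0),k.max(0),cv2.minAreaRect(k[:,:2].copy()))
E
```

```text
t: 10.78
ee_pos: [0.4458, 0.0364, 0.3768]
tool_rot: [-2.247, -2.186, -0.0]
contact_force: [0.3, -0.2, -0.9]
gripper_width: 0.465
grip_force: 31.9
t: 11.03
ee_pos: [0.4461, 0.0318, 0.3763]
tool_rot: [-2.25, -2.181, 0.002]
contact_force: [0.5, -0.4, -1.3]
gripper_width: 0.466
grip_force: 31.9
target tcp [0.446 0.032 0.289] t 11.03 q [ 0.34  0.16 -0.52  2.05  0.09  0.96 -0.26]
row [0.03, 0.09, 8.73] [-0.006, -0.004, 0.0]
jar in tool [-0.03737277 -0.02198237  0.12002804] [0.05226889 0.02199985 0.15998237] ((0.007448285818099976, 8.670613169670105e-06), (0.08964087069034576, 0.04398219287395477), 0.0016353881219401956)
```

View pics/w3.png

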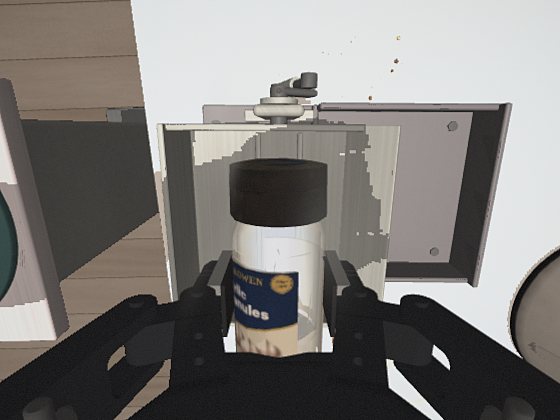

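The jar is held level and along the trough. The ribs show at columns 258 and 300, with the jar axis at 279, so it is centred. Lowering.

```bash
python3 -m jog '[[[0,0.1,2.5],[0,0,0]],[[0,0.1,5],[0,0,0]],[[0,0.1,7],[0,0,0]],[[0,0.1,8.2],[0,0,0]],[[0,0.1,8.7],[0,0,0]],[[0,0.1,8.7],[0,0,0]],[[0,0.1,8.7],[0,0,0]]]'; python3 -m jog '[[[0,0,0.2],[0,0,0]],[[0,0,0.4],[0,0,0]],[[0,0,0.6],[0,0,0]],[[0,0,0.6],[0,0,0]],[[0,0,0.6],[0,0,0]]]'
```

```text
t: 11.67
ee_pos: [0.4471, 0.0324, 0.2902]
tool_rot: [-2.251, -2.181, 0.001]
contact_force: [0.3, -0.1, -0.8]
gripper_width: 0.471
grip_force: 31.9
t: 12.08
ee_pos: [0.4469, 0.0329, 0.2839]
tool_rot: [-2.25, -2.182, 0.001]
contact_force: [-0.9, 0.1, -1.2]
gripper_width: 0.465
grip_force: 31.9
```

```bash
python3 -m jog '[[[0,0,0.1],[0,0,0]],[[0,0,0.15],[0,0,0]],[[0,0,0.15],[0,0,0]],[[0,0,0.15],[0,0,0]]]'
```

```text
t: 12.42
ee_pos: [0.4468, 0.0329, 0.2823]
tool_rot: [-2.25, -2.182, 0.001]
contact_force: [0.5, 0.4, -1.1]
gripper_width: 0.463
grip_force: 31.9
```

```bash
python3 -m jog '[[[0,0,0.1],[0,0,0]],[[0,0,0.2],[0,0,0]],[[0,0,0.2],[0,0,0]],[[0,0,0.2],[0,0,0]]]'
```

```text
t: 12.75
ee_pos: [0.4468, 0.0329, 0.2803]
tool_rot: [-2.25, -2.182, 0.001]
contact_force: [0.7, 0.1, -1.0]
gripper_width: 0.462
grip_force: 31.9
```

```bash
python3 -m jog '[[[0,0,0.1],[0,0,0]],[[0,0,0.12],[0,0,0]],[[0,0,0.12],[0,0,0]],[[0,0,0.12],[0,0,0]]]'
```

```text
t: 13.08
ee_pos: [0.4468, 0.0329, 0.2791]
tool_rot: [-2.25, -2.182, 0.001]
contact_force: [0.7, 0.0, 0.5]
gripper_width: 0.465
grip_force: 31.9
```

Contact. I'll open just enough to release, then retreat upward.

```bash
python3 -m jog '[[[0,0,0],[0,0,0]],[[0,0,0],[0,0,0]],[[0,0,0],[0,0,0]],[[0,0,0],[0,0,0]],[[0,0,0],[0,0,0]],[[0,0,0],[0,0,0]]]' 0.35; python3 -m jog '[[[0,0,-1],[0,0,0]],[[0,0,-3],[0,0,0]],[[0,0,-6],[0,0,0]],[[0,0,-10],[0,0,0]],[[0,0,-12],[0,0,0]],[[0,0,-12],[0,0,0]],[[0,0,-12],[0,0,0]]]'
python3 - <<'E'
from h import *
for n in("wrist","top"):
    c,p=grab(n); np.save("c_%s.npy"%n,p); cv2.imwrite(f"pics/c_{n}.png",c)
p=np.load("c_wrist.npy")
m=(abs(p[...,0]-.4465)<.03)&(abs(p[...,1]-.0325)<.06)&(p[...,2]>.115)&(p[...,2]<.16)
k=p[m].astype(np.float32);print(k.min(0),k.max(0),cv2.minAreaRect(k[:,:2].copy()))
k=k[k[:,2]>.13];print(np.polyfit(k[:,1],k[:,0],1))
E
```

```text
t: 13.58
ee_pos: [0.4468, 0.0329, 0.2791]
tool_rot: [-2.25, -2.182, 0.001]
contact_force: [0.4, -0.3, -0.3]
gripper_width: 0.673
grip_force: 0.0
t: 14.17
ee_pos: [0.4475, 0.0324, 0.4006]
tool_rot: [-2.252, -2.183, -0.002]
contact_force: [0.9, -0.3, -1.1]
gripper_width: 0.673
grip_force: 0.0
[ 0.42514348 -0.01960688  0.11507262] [0.4678395  0.08578846 0.14061834] ((0.4466991424560547, 0.033032163977622986), (0.10488766431808472, 0.04133450612425804), 88.48118591308594)
[0.02933003 0.44597926]
```

View pics/c_wrist.png

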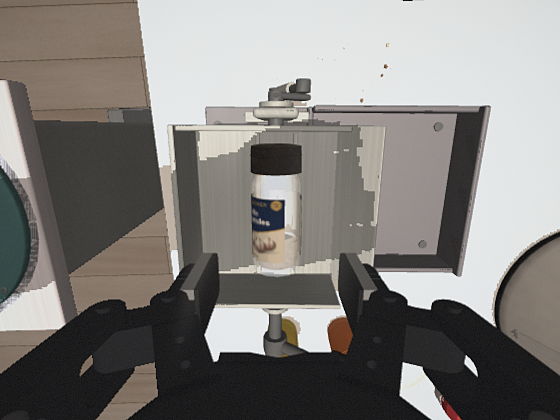

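The jar lies in the cradle at (276,210). It measures (0.4467,0.0330), along the trough and between the ribs. Next is the paddle. I'll push with closed fingertips along its arc, leaning the tool with the face.

```bash
cat > arc.py <<'E'
# usage: arc.py lift_mm a1:lean1 a2:lean2 ... trough angle (rad), lean (deg) -> rows in the present tool frame
from h import *
O=np.array([.4466,.0328,0]);W=R.from_euler("z",-.031).as_matrix()
s=env.get_state();R0=rm(s["tool_rot"]);lift=float(sys.argv[1])/1000;out=[]
for w in sys.argv[2:]:
    a,f=map(float,w.split(":"));f=np.radians(f);b=np.arctan2(.046,.061)-a
    P=O+W@[.0764*np.cos(b),-.130,.12+.0764*np.sin(b)+lift]
    z=np.array([-np.sin(f),0,-np.cos(f)]);y=np.array([np.cos(f),0,-np.sin(f)])
    T=W@np.stack([np.cross(y,z),y,z],1);p=P-.173*T[:,2]
    out.append([(100*R0.T@(p-s["ee_pos"])).round(1).tolist(),R.from_matrix(R0.T@T).as_rotvec().round(2).tolist()])
print(s["t"],P.round(3),p.round(3));print(str(out).replace(" ",""))
E
python3 arc.py 40 0:-20
```

```text
14.2667 [ 0.504 -0.099  0.206] [ 0.444 -0.097  0.369]
[[[-13.0,0.1,3.0],[-0.36,-0.0,-0.0]]]
```

```bash
python3 -m jog '[[[-3,0,0],[0,0,0]],[[-7,0,0],[-0.1,0,0]],[[-11,0,0],[-0.2,0,0]],[[-13,0.1,1],[-0.36,0,0]],[[-13,0.1,3],[-0.36,0,0]],[[-13,0.1,3],[-0.36,0,0]],[[-13,0.1,3],[-0.36,0,0]],[[-13,0.1,3],[-0.36,0,0]],[[-13,0.1,3],[-0.36,0,0]]]' -1; python3 arc.py 6 0:-20;python3 - <<'E'
from h import *
c,p=grab("scene"); cv2.imwrite("pics/s4.png",cv2.resize(c[150:300,220:420],(800,600)))
E
```

```text
t: 15.02
ee_pos: [0.4448, -0.0967, 0.3691]
tool_rot: [2.059, 1.998, 0.362]
contact_force: [0.8, -0.0, 0.4]
gripper_width: 0.002
grip_force: 0.0
15.0167 [ 0.504 -0.099  0.172] [ 0.444 -0.097  0.335]
[[[-0.1,-1.2,3.2],[0.0,-0.01,0.0]]]
```

View pics/s4.png

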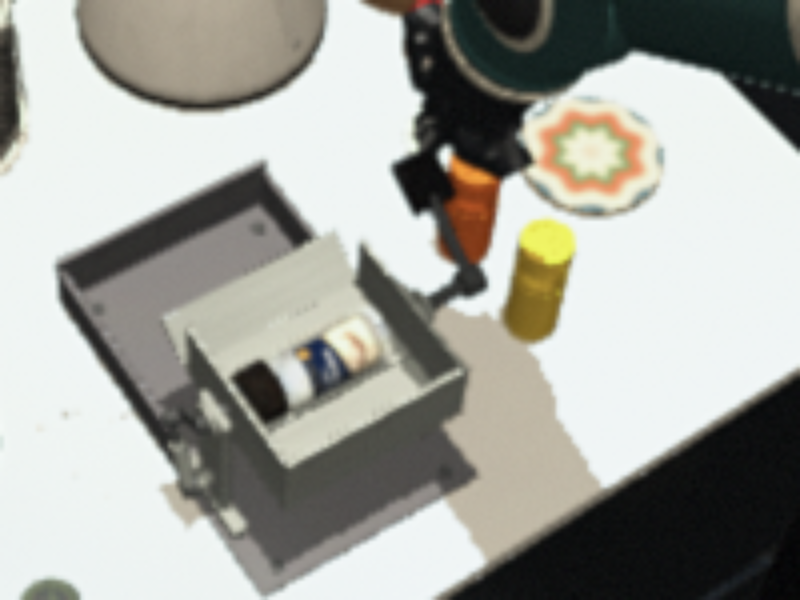

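The view shows the jar in the cradle at (310,365) and the gripper above the paddle at (425,180). Now I'll descend to just above the paddle.

```bash
python3 -m jog '[[[-0.1,-0.4,1],[0,0,0]],[[-0.1,-0.8,2.2],[0,0,0]],[[-0.1,-1.2,3.2],[0,0,0]],[[-0.1,-1.2,3.2],[0,0,0]],[[-0.1,-1.2,3.2],[0,0,0]]]'; python3 arc.py 0 0.05:-18 0.15:-15 0.25:-12 0.35:-9 0.45:-6 0.55:-3 0.65:0 0.75:4 0.85:8 0.95:12
```

```text
t: 15.48
ee_pos: [0.4443, -0.098, 0.3345]
tool_rot: [2.06, 1.998, 0.362]
contact_force: [0.6, -0.1, -0.3]
gripper_width: -0.003
grip_force: 0.0
15.4833 [ 0.515 -0.099  0.097] [ 0.551 -0.101  0.266]
[[[0.1,0.5,0.9],[0.04,-0.01,-0.0]],[[0.1,1.6,1.8],[0.09,-0.01,-0.0]],[[0.1,2.5,2.6],[0.14,-0.01,-0.0]],[[0.1,3.4,3.5],[0.2,-0.01,-0.0]],[[0.1,4.2,4.5],[0.25,-0.01,-0.0]],[[0.1,4.9,5.5],[0.3,-0.01,0.0]],[[0.0,5.6,6.5],[0.35,-0.01,0.0]],[[0.0,6.4,7.7],[0.42,-0.01,0.0]],[[0.0,7.1,8.9],[0.49,-0.01,0.0]],[[0.0,7.7,10.1],[0.56,-0.01,0.0]]]
```

```bash
python3 -m jog '[[[0.1,0.5,0.9],[0.04,0,0]],[[0.1,1.1,1.4],[0.06,0,0]],[[0.1,1.6,1.8],[0.09,0,0]],[[0.1,2.5,2.6],[0.14,0,0]],[[0.1,3.4,3.5],[0.2,0,0]],[[0.1,3.4,3.5],[0.2,0,0]]]'; python3 arc.py 0 0.45:-6 0.55:-3 0.65:0 0.75:4 0.85:8 0.95:12 1.05:15 1.12:18
```

```text
t: 15.98
ee_pos: [0.4904, -0.0987, 0.3141]
tool_rot: [2.176, 2.11, 0.166]
contact_force: [-1.3, -2.8, 5.2]
gripper_width: -0.0
grip_force: 3.2
15.9833 [ 0.511 -0.099  0.085] [ 0.564 -0.101  0.25 ]
[[[0.0,0.8,0.8],[0.05,-0.0,0.0]],[[-0.0,1.7,1.7],[0.1,-0.0,0.0]],[[-0.0,2.5,2.6],[0.15,-0.0,0.0]],[[-0.0,3.5,3.5],[0.22,-0.0,0.0]],[[-0.0,4.5,4.6],[0.29,-0.0,0.0]],[[-0.0,5.3,5.6],[0.36,-0.0,0.0]],[[-0.0,5.8,6.7],[0.41,-0.0,0.0]],[[-0.0,6.3,7.5],[0.47,-0.0,0.0]]]
```

The contact force is about 6 N, as expected. I'll continue to about 1.12 rad and hold there.

```bash
python3 -m jog '[[[0,0.8,0.8],[0.05,0,0]],[[0,1.7,1.7],[0.1,0,0]],[[0,2.5,2.6],[0.15,0,0]],[[0,3.5,3.5],[0.22,0,0]],[[0,4.5,4.6],[0.29,0,0]],[[0,5.3,5.6],[0.36,0,0]],[[0,5.8,6.7],[0.41,0,0]],[[0,6.3,7.5],[0.47,0,0]],[[0,6.3,7.5],[0.47,0,0]],[[0,6.3,7.5],[0.47,0,0]]]'
python3 - <<'E'
from h import *
c,p=grab("scene"); cv2.imwrite("pics/s5.png",cv2.resize(c[150:300,220:420],(800,600)))
E
python3 arc.py 0 1.12:18 1.17:19
```

```text
t: 16.82
ee_pos: [0.5622, -0.1004, 0.2492]
tool_rot: [-2.078, -2.017, 0.314]
contact_force: [1.6, 0.3, 1.5]
gripper_width: 0.001
grip_force: 1.0
16.8667 [ 0.509 -0.099  0.082] [ 0.565 -0.101  0.245]
[[[-0.0,0.2,-0.1],[0.0,-0.0,0.0]],[[-0.0,0.4,0.3],[0.02,-0.0,0.0]]]
```

View pics/s5.png

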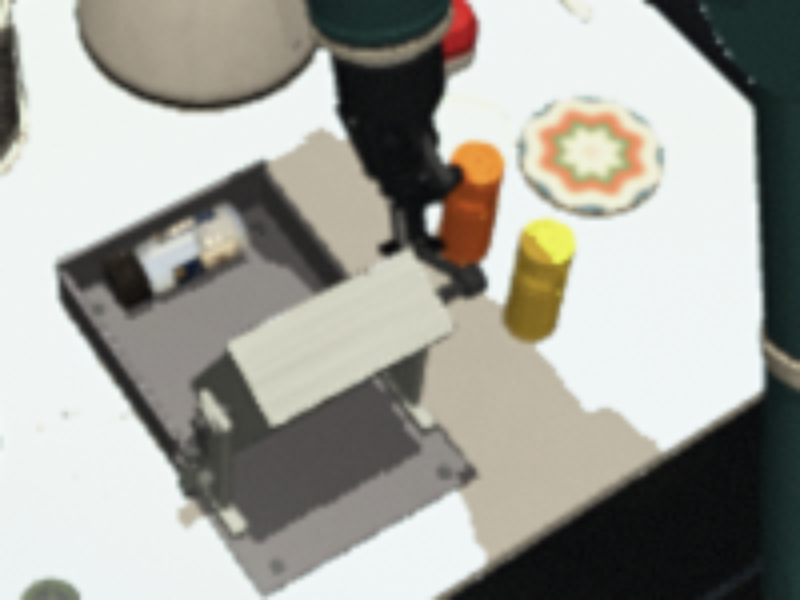

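The jar lies in the tray at (175,255). To be sure the trough is past 1.0 rad, I'll press a little further.

```bash
python3 -m jog '[[[0,0.4,0.2],[0.02,0,0]],[[0,0.4,0.4],[0.02,0,0]],[[0,0.4,0.6],[0.02,0,0]],[[0,0.4,0.6],[0.02,0,0]]]'; python3 arc.py 0 1.1:18 0.95:14 0.8:9 0.65:4 0.5:0 0.35:-6 0.2:-12 0.1:-16; python3 arc.py 15 0:-20
```

```text
t: 17.2
ee_pos: [0.5635, -0.1006, 0.2417]
tool_rot: [-2.066, -2.005, 0.335]
contact_force: [0.4, -0.1, 1.5]
gripper_width: 0.004
grip_force: 0.6
17.2 [ 0.508 -0.099  0.16 ] [ 0.46  -0.098  0.326]
[[[-0.0,-0.2,-0.9],[-0.02,-0.0,0.0]],[[-0.0,-1.4,-2.0],[-0.09,-0.0,0.0]],[[-0.0,-3.0,-2.9],[-0.18,-0.0,0.0]],[[-0.0,-4.7,-3.7],[-0.27,-0.0,0.0]],[[0.0,-6.3,-4.4],[-0.34,-0.0,0.0]],[[0.0,-8.6,-4.7],[-0.44,-0.0,0.0]],[[0.0,-11.0,-4.7],[-0.55,-0.0,0.0]],[[0.0,-12.5,-4.6],[-0.61,-0.0,0.0]]]
17.2 [ 0.504 -0.099  0.181] [ 0.444 -0.097  0.344]
[[[0.0,-14.6,-5.7],[-0.68,-0.0,0.0]]]
```

Force is about 1.5 N with the tip at z≈0.078, so the trough is almost at its stop. Now I'll ride the paddle back home.

```bash
python3 -m jog '[[[0,-0.2,-0.9],[-0.02,0,0]],[[0,-1.4,-2],[-0.09,0,0]],[[0,-3,-2.9],[-0.18,0,0]],[[0,-4.7,-3.7],[-0.27,0,0]],[[0,-6.3,-4.4],[-0.34,0,0]],[[0,-8.6,-4.7],[-0.44,0,0]],[[0,-11,-4.7],[-0.55,0,0]],[[0,-12.5,-4.8],[-0.61,0,0]],[[0,-14.6,-5.7],[-0.68,0,0]],[[0,-14.6,-5.7],[-0.68,0,0]]]'; python3 arc.py 100 0:-20
```

```text
t: 18.03
ee_pos: [0.4425, -0.0974, 0.3462]
tool_rot: [2.061, 1.996, 0.357]
contact_force: [1.4, -0.9, 0.4]
gripper_width: 0.001
grip_force: 0.0
18.0333 [ 0.504 -0.099  0.266] [ 0.444 -0.097  0.429]
[[[0.0,3.0,-7.7],[0.0,-0.0,-0.0]]]
```

```bash
python3 -m jog '[[[0,1,-2.6],[0,0,0]],[[0,2,-5.2],[0,0,0]],[[0,3,-7.7],[0,0,0]],[[0,3,-7.7],[0,0,0]],[[0,3,-7.7],[0,0,0]],[[0,3,-7.7],[0,0,0]],[[0,3,-7.7],[0,0,0]],[[0,3,-7.7],[0,0,0]],[[0,3,-7.7],[0,0,0]],[[0,3,-7.7],[0,0,0]]]'; python3 -m jog '[[[-3,0,0],[0,0,0]],[[-7,0,0],[0,0,0]],[[-11,0,0],[0,0,0]],[[-15,0,0],[0,0,0]],[[-15,0,0],[0,0,0]],[[-15,0,0],[0,0,0]],[[-15,0,0],[0,0,0]],[[-15,0,0],[0,0,0]]]'
python3 - <<'E'
from h import *
c,p=grab("scene"); cv2.imwrite("pics/s6.png",cv2.resize(c[150:300,220:420],(800,600)))
c,p=grab("top");p0=np.load("top.npy");x,y,z=np.moveaxis(p,-1,0)
m=(x>.37)&(x<.5)&(y>-.03)&(y<.09)&(z>.09)&(z<.11);print("floor",m.sum(),np.nanpercentile(z[m],[5,50,95]))
m=(x>.53)&(x<.64)&(y>-.04)&(y<.11)&(z>.02)&(z<.09);print("jar",m.sum(),np.nanmedian(p[m],0),np.nanmax(z[m]))
E
```

```text
t: 18.87
ee_pos: [0.4471, -0.0979, 0.426]
tool_rot: [2.066, 2.002, 0.353]
contact_force: [-0.1, 0.5, -0.1]
gripper_width: 0.003
grip_force: 0.0
t: 19.53
ee_pos: [0.4427, -0.2468, 0.4256]
tool_rot: [2.065, 2.003, 0.354]
contact_force: [-0.5, -0.1, -0.4]
gripper_width: -0.005
grip_force: 0.0
floor 2078 [0.09557972 0.09898589 0.1029034 ]
jar 491 [0.61991846 0.02777469 0.04419505] 0.052117962359095715
```

View pics/s6.png

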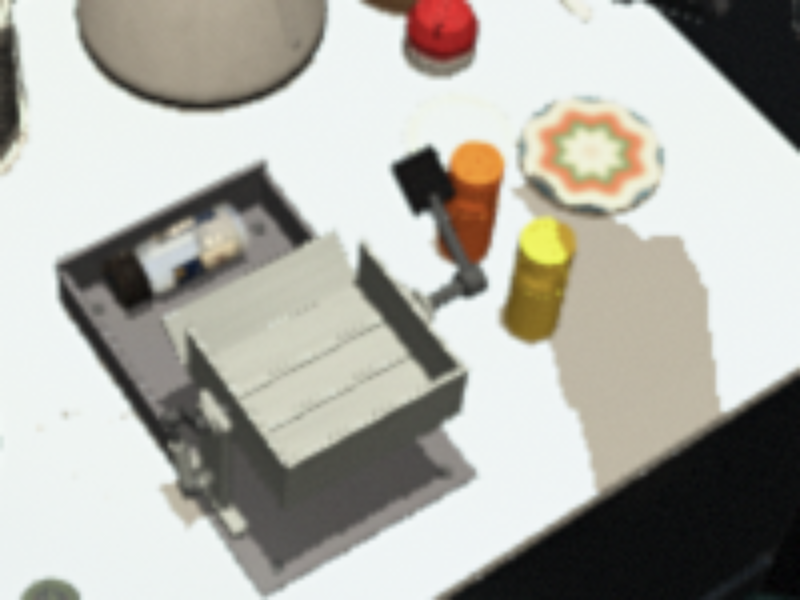

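The jar rests in the tray at (175,255), the trough is level and home (floor at z=0.099), and the bystanders are where they were. Handing in.

```bash
python3 -c "
from station import env; print(env.close_job())"
```

```text
the job is handed in; nothing more can be done
None
```

I handed in the job at about 20 s: the jar lies at rest in the tipper's tray, the trough is back home and the bystanders look untouched in the images; no verdict came back.

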